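Load the vial into the two-lane reader and start the reading

ROBOT

A 6-joint arm with a two-finger parallel gripper is mounted at the origin on a cart in front of the work surface, level with it; the furniture and walls round the work are solid. World frame = base frame: x ahead of the robot, y to its left, z up, the work surface at z = 0. Lengths are in m, angles in rad, forces in N, time in s.
With the tool pointing down it reaches from about 0.425 to 0.95 m from the base axis. Payload 3.5 kg.
Tool frame: the origin (TCP) lies between the finger pads; the fingertips stand 25 mm ahead of it and the grasp point (between the pads) lies 6 mm ahead of it (ctrl.finger_overhang is the distance from the TCP to the fingertips, in m); x points along the fingers, y is the direction in which the jaws open and shut, and the axes are right-handed (so a half turn about x gives the same grasp; the last joint's range is limited). The gripper opens to 85 mm and grips with 20 to 120 N. Pads are 22 mm wide; open, the fingers measure 114 mm over their backs; the gripper's body (76 mm by 85 mm) begins 54 mm behind the grasp point. The pads swing forward as they close: fully open they stand 13 mm farther back than shut.
Start: joints at [1.194, 0.286, 1.577, -0, 1.279, -0.15], TCP at [0.152, 0.658, 0.256] pointing down, gripper open.
Joint ranges: [-2.77, 2.77], [-0.9, 2.22], [0.21, 2.48], [-1.53, 4.67], [0.24, 2.81], [-2.84, 2.84]. Speed limits (rad/s): [2.79, 2.79, 3.14, 3.14, 3.14, 3.14].

INTERFACE

Orientations are given as a unit quaternion [x, y, z, w].
In Python, from plant import ctrl gives the robot as it stands.
- The arm moves only by the tool play_rows, never from a script. Its argument "targets" is a list of rows, each an object with "delta_pos": the shift along the world's x, y, z normalised to -1 to 1, where 1 is 1000 mm, a list of three; "delta_rot": the turn, a rotation vector about the world's x, y, z normalised to -1 to 1, where 1 is pi rad, a list of three; "claw": the finger opening in mm, from 0 to 85.4. In form: [{"delta_pos": [tx, ty, tz], "delta_rot": [wx, wy, wz], "claw": claw}, ...]. A call has 1 to 20 rows; each row is the pose to reach, as a shift and turn from the pose measured when the call began, turning the shorter way round; what a row does not reach only later rows make up. A row lasts 1/12 s, in which the tool goes at most 41.7 mm and 7.16 degrees, less where a joint would pass 70% of its speed; a pose out of reach is approached as far as the arm can. A call with a number of a shift or a turn outside -1 to 1 is refused whole. A call with a gripper value outside its range is refused whole. The fingers move at their own pace and stop on an object; "newtons" is the grip in N (left out, the last holds). Time passes only in rows, so rows that repeat a pose let the fingers close. It gives the time, the measured TCP pose, the force and the opening at its end, in the units of the state.
- ctrl.get_state(): the state, without advancing time (a new reading comes with each control period).
- ctrl.read_camera(name): name is "scene" or "top" or "wrist"; returns the picture (384x512x3 uint8, blue, green, red); there is no depth.
- ctrl.calibration(name): a dict with "fx", "fy", "cx", "cy" (pixels), "camera_from_world" (4x4, takes a point from world to camera coordinates). Camera axes: x right, y down, z forward; pixel columns grow to the right and rows downward; lengths in m; the calibration is good to about 2 mm. The wrist camera is an equidistant fisheye: a pixel r from the principal point sees the ray r / f radians off the axis. A picture is of the moment at which its call begins: read the wrist's pose just before it. calibration takes no time and is no camera call; for the wrist camera it gives the pose at the moment of the call.
- ctrl.sign_off(): hands the job in, once; it reports no verdict.
The state is a dict: "time": time; "qpos": joint angles; "dq": joint speeds; "joint_efforts": joint torques, N m; "eef_pos": TCP position; "tcp_rot": TCP orientation; "contact_force": force on the tool from outside, world axes, zero at the start; "wrist_torque": the same for the moment, N m; "opening": opening from 0.0 (shut) to 1.0 (fully open).
Only numpy, scipy, OpenCV 4.12 (cv2) and the standard library are available. Lean on these libraries where they do the work, as an engineer would, in place of code of your own. Each camera call takes 0.05 s, during which the arm holds its last target. There are 200 camera calls.

TASK

The low reader has two spring-loaded slides side by side, one carrying the round vial and the other the square dropper bottle. With the fingertips push the tab of the slide that carries the vial all the way in, then release it so that it comes back and latches on its stop pin at mid position; after that press the round key on top of the bar fully down and let it go. Leave the other slide where it is, neither touch nor lift the vials or the dropper bottle, and do not disturb the other things on the table.

Things in the scene. Friction and masses are not known exactly. Their poses are not given: they have to be found in the camera images.
- loader: the fixed two-lane reader: grey base 170 x 240 x 14 mm (x -95 to +75 mm), two slides at y = +60 (left) and -60 mm (right), and across them at x = -10 mm a black bar, 30 mm deep, 232 mm long, from 90 to 108 mm above the table. Origin at table height; x is the push direction (in, away from the robot), y to the left, z up
- tab_left (a point): point on the outer (loader -x) face of the left slide's upright push tab, on its centre line, 70 mm above the table. The tab is a grey plate 42 mm wide (y), 8 mm thick (x), from 16 to 92 mm above the table; push it along loader +x. Moves with the slide
- tab_right (a point): the same point on the right slide's push tab
- pocket_left (a point): centre of the floor of the left slide's square pocket (32 x 32 mm inside, walls 18 mm high, floor 22 mm above the table), 77 mm behind the tab's face; moves with the slide
- pocket_right (a point): the same point of the right slide's pocket
- slide_left (a joint): travel (m) of the left (+y) slide along loader +x: 0 out (start), 0.035 held at mid by its stop pin, 0.055 fully in at the end stop. A spring pushes it out: 4 N at 0, 6.8 N fully in; the pin adds about 2 N from 0.010 to 0.035. Past about 0.037 the pin drops behind the slide's tooth: released after that, it comes back to 0.035 and stays; released earlier it springs back to 0
- slide_right (a joint): travel (m) of the right (-y) slide along loader +x: 0 out (start), 0.035 held at mid by its stop pin, 0.055 fully in at the end stop. A spring pushes it out: 4 N at 0, 6.8 N fully in; the pin adds about 2 N from 0.010 to 0.035. Past about 0.037 the pin drops behind the slide's tooth: released after that, it comes back to 0.035 and stays; released earlier it springs back to 0
- read_key_top (a point): centre of the top of the round read key, 24 mm across, in a round collar on the middle of the black bar, 130 mm above the table; press straight down
- read_key (a joint): travel in m of the read key: 0 up, 0.006 fully down; sprung, about 1.5 N to start and 5 N fully down
- vial: the round sample vial with a flat screw lid, 27 mm across, 46 mm tall, standing loose in one slide's pocket (left or right, it varies); origin at the centre of its underside
- dropper: the square dropper bottle, 29 x 29 mm, 57 mm tall with a narrowing cap, standing loose in the other slide's pocket; origin at the centre of its underside
- spare_vial: a slim vial, 23 mm across, 52 mm tall, standing loose on the reader's base between the two slides, loader x about -65 mm; a bystander; origin at the centre of its underside
- beaker: empty plastic beaker, 66 mm across, 82 mm tall, on the table near its front edge; bystander
- petri: flat round dish, 55 mm across, 12 mm high, on the table near its front edge; bystander
- wash_bottle: wash bottle with a swan neck, 205 mm tall, left of the reader; bystander
- cylinder: glass measuring cylinder on a 60 mm foot, about 250 mm tall, left of the reader; bystander
- marker_black: thick black marker lying on the table, 148 mm long, left of the reader; bystander
Mind the look-alikes: they are no part of the job. What is shaped like the dropper but green is not meant. Leave any green look-alike of the vial alone.

How it is judged:
On the way, in this order (a step that is already met when the one before it is completed fails the run):
1. the slide that carries the vial is pushed fully in (within 4 mm of its end stop) (((horizontal distance between vial and pocket_left below 0.03 m and value of joint slide_left above 0.051 m) or (horizontal distance between vial and pocket_right below 0.03 m and value of joint slide_right above 0.051 m))), for 0.1 s.
2. it is released and rests latched at mid position (35 mm, within 3 mm), not touched by the fingers (((horizontal distance between vial and pocket_left below 0.03 m and value of joint slide_left between 0.032 and 0.038 m and velocity of joint slide_left between -0.01 and 0.01 m/s and contact force between the fingers and slide_left below 0.1 N) or (horizontal distance between vial and pocket_right below 0.03 m and value of joint slide_right between 0.032 and 0.038 m and velocity of joint slide_right between -0.01 and 0.01 m/s and contact force between the fingers and slide_right below 0.1 N))), for 0.3 s.
3. the read key is pressed down (at least 5 of 6 mm) while the slide is latched (value of joint read_key above 0.005 m and ((horizontal distance between vial and pocket_left below 0.03 m and value of joint slide_left between 0.032 and 0.038 m and velocity of joint slide_left between -0.01 and 0.01 m/s and contact force between the fingers and slide_left below 0.1 N) or (horizontal distance between vial and pocket_right below 0.03 m and value of joint slide_right between 0.032 and 0.038 m and velocity of joint slide_right between -0.01 and 0.01 m/s and contact force between the fingers and slide_right below 0.1 N))), for 0.05 s.
At the end, for the whole second after the job is handed in: The slide with the vial rests latched at mid position (35 mm, within 3 mm), the other slide fully out (within 3 mm), vial and dropper bottle upright in their pockets (within 8 mm of the centre, tilt under 0.15 rad, on the floor), and the read key is up again (within 2 mm) (((value of joint slide_left between 0.032 and 0.038 m and value of joint slide_right below 0.003 m and horizontal distance between vial and pocket_left below 0.008 m and horizontal distance between dropper and pocket_right below 0.008 m) or (value of joint slide_right between 0.032 and 0.038 m and value of joint slide_left below 0.003 m and horizontal distance between vial and pocket_right below 0.008 m and horizontal distance between dropper and pocket_left below 0.008 m)) and angle between each of vial, dropper's own z axis and vertical below 0.15 rad and linear speed of vial below 0.02 m/s and height (world z) of each of vial, dropper below 0.027 m and value of joint read_key below 0.002 m); the robot touches nothing.
It fails at once if the slide with the dropper bottle is pushed more than 8 mm ((horizontal distance between vial and pocket_left below 0.03 m and value of joint slide_right above 0.008 m) or (horizontal distance between vial and pocket_right below 0.03 m and value of joint slide_left above 0.008 m)).
It fails at once if the vial or the dropper bottle is lifted or knocked out of its pocket (height (world z) of any of vial, dropper above 0.034 m or angle between any of vial, dropper's own z axis and vertical above 0.5 rad).
It fails at once if the robot touches a vial or the dropper bottle (more than 1 N) (contact force between any of the arm, the fingers and vial above 1 N or contact force between any of the arm, the fingers and dropper above 1 N or contact force between any of the arm, the fingers and spare_vial above 1 N).
It fails at once if a bystander is moved more than 20 mm (distance of any of spare_vial, beaker, petri, wash_bottle, cylinder, marker_black from where it was at the start of the episode above 0.02 m).
It also fails if it takes over 45 s, if anything falls off the work surface, if the arm or the gripper's body presses on something with over 40 N, if the wrist force passes 120 N, or if a joint passes its speed limit or range.

## Working session

There is one attempt and no reset: what is moved stays moved. The work goes in short steps, Python scripts to look and compute and a tool call to move; the robot and the scene stay as the last step left them, time stands still between calls to the robot, and variables do not carry over. Pictures are saved under pics/ and viewed, about 8 in all and at most 12, crops included, and the job is handed in when it is done.

Besides the shell and the picture viewer there is one more tool, called by a JSON object that holds its "op" and its "data", one argument or row to a line. play_rows: Moves the arm, as the interface text tells. Its arguments: {"type":"object","properties":{"targets":{"type":"array"},"newtons":{"type":"number"}},"required":["targets"]}

```bash
mkdir -p pics; ls
cat > h.py <<'E'
import numpy as np, cv2
from plant import ctrl
def ray(name,u,v,c=None):
    c=c or ctrl.calibration(name); T=np.array(c["camera_from_world"]); R=T[:3,:3]; o=-R.T@T[:3,3]
    x=(u-c["cx"])/c["fx"]; y=(v-c["cy"])/c["fy"]
    return o, R.T@np.array([x,y,1.])
def onz(name,u,v,z):
    o,d=ray(name,u,v); return o+d*(z-o[2])/d[2]
def proj(name,P):
    c=ctrl.calibration(name); T=np.array(c["camera_from_world"]); p=T[:3,:3]@np.array(P)+T[:3,3]
    return np.array([c["fx"]*p[0]/p[2]+c["cx"], c["fy"]*p[1]/p[2]+c["cy"]])
E
python3 - <<'E'
from h import *
a=ctrl.read_camera("scene"); b=ctrl.read_camera("top")
cv2.imwrite("pics/scene0.png",a); cv2.imwrite("pics/top0.png",b)
s=ctrl.get_state(); print(s["eef_pos"],s["tcp_rot"],s["contact_force"],s["opening"])
for n in("scene","top"): print(n,ctrl.calibration(n))
E
```

```text
pics
[0.15153318 0.65720418 0.25503057] [ 0.07921681  0.7027683  -0.08074196  0.70236895] [-0.03769348 -0.28861499 -0.46281351] 1.0009429625902018
scene {'fx': 359.72113275286165, 'fy': 359.72113275286165, 'cx': 254.47947927905807, 'cy': 194.3204589271527, 'camera_from_world': array([[ 0.4650252 , -0.88527304,  0.00657275, -0.31803363],
       [-0.63051192, -0.33639512, -0.69949485,  0.3617269 ],
       [ 0.62145498,  0.32113854, -0.71460741,  0.79770192],
       [ 0.        ,  0.        ,  0.        ,  1.        ]])}
top {'fx': 417.3766384692894, 'fy': 417.3766384692894, 'cx': 250.68961576838367, 'cy': 199.61807723866588, 'camera_from_world': array([[ 0.01714157, -0.99961946, -0.02161271, -0.08033932],
       [-0.99464605, -0.01484514, -0.10226854,  0.49422316],
       [ 0.10190878,  0.02325004, -0.99452201,  1.23406804],
       [ 0.        ,  0.        ,  0.        ,  1.        ]])}
```

View pics/scene0.png

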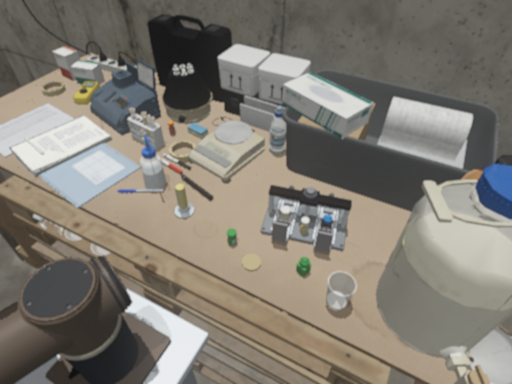

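View pics/top0.png

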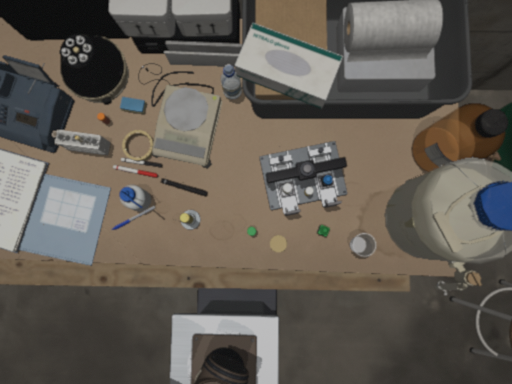

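The reader is at about top (305,175) and scene (308,215). The left slide carries something white-topped (top 288,188) and the right something blue-topped (327,181). The green look-alikes are at top (252,231) and (323,231). One close crop of both views will settle the choice.

Run:
```python
from h import *
a=cv2.imread("pics/scene0.png")[175:260,250:365]; b=cv2.imread("pics/top0.png")[135:220,250:365]
cv2.imwrite("pics/c0.png",np.vstack([cv2.resize(i,None,fx=4,fy=4,interpolation=cv2.INTER_CUBIC)[:300] if 0 else cv2.resize(i,(400,296),interpolation=cv2.INTER_CUBIC) for i in(a,b)]))
```

```text
(no output)
```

View pics/c0.png

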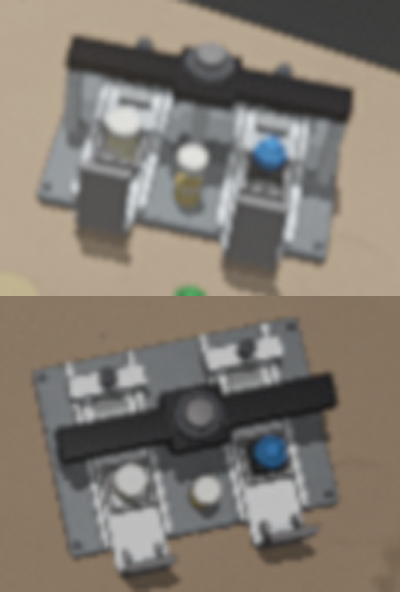

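The left slide carries the flat, white, round-lidded vial (top 287,188). The right slide carries the dropper, with a blue narrowing cap and dark square body (top 327,181). The slim white-lidded one between them (309,192) is the spare, so the left slide is the one to push. Next I measure the frame.

Run:
```python
from h import *
b=cv2.imread("pics/top0.png")
m=(b.max(2)<55).astype(np.uint8); m[:140]=0;m[215:]=0;m[:,:255]=0;m[:,355:]=0
m=cv2.morphologyEx(m,cv2.MORPH_OPEN,np.ones((3,3),np.uint8))
n,l,st,ce=cv2.connectedComponentsWithStats(m); k=1+np.argmax(st[1:,4]); print(st[k],ce[k])
r=cv2.minAreaRect(np.argwhere(l==k)[:,::-1].astype(np.float32)); bp=cv2.boxPoints(r); print(r)
P=np.array([onz("top",u,v,.108)[:2] for u,v in bp]); print(P, P.mean(0),[np.linalg.norm(P[i]-P[i-1]) for i in range(4)])
f=lambda x,y:(250+x/3.478,135+(y-296)/3.482)
for nm,x,y,z in[("key",200,411,.13),("bFL",75,553,.014),("bFR",335,500,.014),("bBR",293,322,.014),("bBL",36,374,.014),("tabLf",142,562,.092),("tabRf",277,533,.092),("vial",130,479,.068),("spare",207,491,.066),("drop",270,452,.079)]:
    print(nm,onz("top",*f(x,y),z))
g=lambda x,y:(250+x/3.478,175+y/3.482)
print("key scene",onz("scene",*g(210,55),.13))
```

```text
[267 158  79  25 719] [306.72044506 170.44645341]
((306.0996398925781, 170.81712341308594), (17.480253219604492, 79.60536193847656), 83.04703521728516)
[[ 0.58056971 -0.11483854]
 [ 0.6111528  -0.33793475]
 [ 0.56155969 -0.34358268]
 [ 0.53102455 -0.12147749]] [ 0.57107669 -0.22945836] [np.float64(0.049987985424888644), np.float64(0.22518269242896005), np.float64(0.049913682371091485), np.float64(0.2241943551430911)]
key [ 0.57508639 -0.23101192  0.13      ]
bFL [ 0.46947261 -0.13590472  0.014     ]
bFR [ 0.51921388 -0.36163812  0.014     ]
bBR [ 0.6767298  -0.32571513  0.014     ]
bBL [ 0.62727625 -0.0995965   0.014     ]
tabLf [ 0.45663484 -0.18850504  0.092     ]
tabRf [ 0.48204102 -0.29829584  0.092     ]
vial [ 0.52790711 -0.1797222   0.068     ]
spare [ 0.51897271 -0.24430132  0.066     ]
drop [ 0.55066861 -0.29481162  0.079     ]
key scene [ 0.56866894 -0.23223085  0.13      ]
```

Run:
```python
from h import *
from scipy.spatial.transform import Rotation as R
s=ctrl.get_state(); r=R.from_quat(s["tcp_rot"]); M=r.as_matrix(); print(M.round(3))
y=np.radians(12.5)
for sg in(1,-1):
    Y=sg*np.array([-np.sin(y),np.cos(y),0]); X=np.array([0,0,-1.]); G=np.c_[X,Y,np.cross(X,Y)]
    print(sg,(R.from_matrix(G)*r.inv()).as_rotvec()/np.pi)
print("cyl base",onz("top",192,220,0),"wash",onz("top",133,197,.1))
```

```text
[[-0.001  0.225  0.974]
 [-0.002  0.974 -0.225]
 [-1.    -0.002 -0.   ]]
1 [ 7.07870965e-04 -1.04822579e-04  1.41605599e-01]
-1 [-1.43716904e-04 -9.70525859e-04 -8.58393871e-01]
cyl base [0.43240965 0.10718956 0.        ] wash [0.49020394 0.26173701 0.1       ]
```

{"op": "play_rows", "data": {
  "targets": [
    {"delta_pos": [0,0,0.145],"delta_rot": [0,0,0],"claw": 0},
    {"delta_pos": [0,0,0.145],"delta_rot": [0,0,0],"claw": 0},
    {"delta_pos": [0,0,0.145],"delta_rot": [0,0,0],"claw": 0},
    {"delta_pos": [0.3,-0.257,0.145],"delta_rot": [0,0,0.05],"claw": 0},
    {"delta_pos": [0.3,-0.257,0.145],"delta_rot": [0,0,0.05],"claw": 0},
    {"delta_pos": [0.3,-0.257,0.145],"delta_rot": [0,0,0.05],"claw": 0},
    {"delta_pos": [0.3,-0.257,0.145],"delta_rot": [0,0,0.05],"claw": 0},
    {"delta_pos": [0.3,-0.257,0.145],"delta_rot": [0,0,0.05],"claw": 0},
    {"delta_pos": [0.3,-0.257,0.145],"delta_rot": [0,0,0.05],"claw": 0},
    {"delta_pos": [0.3,-0.257,0.145],"delta_rot": [0,0,0.05],"claw": 0},
    {"delta_pos": [0.3,-0.257,0.145],"delta_rot": [0,0,0.05],"claw": 0},
    {"delta_pos": [0.4,-0.657,0.145],"delta_rot": [0,0,0.1416],"claw": 0},
    {"delta_pos": [0.4,-0.657,0.145],"delta_rot": [0,0,0.1416],"claw": 0},
    {"delta_pos": [0.4,-0.657,0.145],"delta_rot": [0,0,0.1416],"claw": 0},
    {"delta_pos": [0.4,-0.657,0.145],"delta_rot": [0,0,0.1416],"claw": 0},
    {"delta_pos": [0.4,-0.657,0.145],"delta_rot": [0,0,0.1416],"claw": 0},
    {"delta_pos": [0.4,-0.657,0.145],"delta_rot": [0,0,0.1416],"claw": 0},
    {"delta_pos": [0.4,-0.657,0.145],"delta_rot": [0,0,0.1416],"claw": 0},
    {"delta_pos": [0.4,-0.657,0.145],"delta_rot": [0,0,0.1416],"claw": 0},
    {"delta_pos": [0.4,-0.657,0.145],"delta_rot": [0,0,0.1416],"claw": 0}
  ]
}}

```text
time: 1.77
eef_pos: [0.5215, 0.0881, 0.3991]
tcp_rot: [-0.078, 0.703, 0.076, 0.703]
contact_force: [0.7, -0.3, -0.4]
opening: 0.001
```

{"op": "play_rows", "data": {
  "targets": [
    {"delta_pos": [-0.11,-0.293,-0.1],"delta_rot": [0,0,0],"claw": 0},
    {"delta_pos": [-0.11,-0.293,-0.1],"delta_rot": [0,0,0],"claw": 0},
    {"delta_pos": [-0.11,-0.293,-0.1],"delta_rot": [0,0,0],"claw": 0},
    {"delta_pos": [-0.11,-0.293,-0.1],"delta_rot": [0,0,0],"claw": 0},
    {"delta_pos": [-0.11,-0.293,-0.1],"delta_rot": [0,0,0],"claw": 0},
    {"delta_pos": [-0.11,-0.293,-0.1],"delta_rot": [0,0,0],"claw": 0},
    {"delta_pos": [-0.11,-0.293,-0.1],"delta_rot": [0,0,0],"claw": 0},
    {"delta_pos": [-0.11,-0.293,-0.1],"delta_rot": [0,0,0],"claw": 0},
    {"delta_pos": [-0.11,-0.293,-0.1],"delta_rot": [0,0,0],"claw": 0},
    {"delta_pos": [-0.11,-0.293,-0.1],"delta_rot": [0,0,0],"claw": 0}
  ]
}}

```text
time: 2.6
eef_pos: [0.4102, -0.2061, 0.2976]
tcp_rot: [-0.075, 0.704, 0.076, 0.702]
contact_force: [0.4, 0.6, 0.0]
opening: 0.001
```

Run:
```python
from h import *
from scipy.spatial.transform import Rotation as R
s=ctrl.get_state(); print(s["eef_pos"],s["qpos"],R.from_quat(s["tcp_rot"]).as_matrix().round(3))
c=ctrl.calibration("wrist"); np.save("w1.npy",c,allow_pickle=True)
T=np.array(c["camera_from_world"]); print(-T[:3,:3].T@T[:3,3],T[2,:3],{k:c[k] for k in("fx","cx","cy")})
cv2.imwrite("pics/w1.png",ctrl.read_camera("wrist"))
```

```text
[ 0.41020855 -0.20607815  0.29764545] [-6.86429256e-01 -2.39010683e-01  2.03652878e+00 -1.47577821e-03
  1.34599950e+00 -2.47053242e+00] [[-0.002 -0.212  0.977]
 [ 0.     0.977  0.212]
 [-1.     0.001 -0.002]]
[ 0.33033772 -0.22407178  0.41537809] [ 0.3142105   0.06914255 -0.94683212] {'fx': 297.3186396354542, 'cx': 254.4205898623912, 'cy': 196.93006643665086}
```

View pics/w1.png

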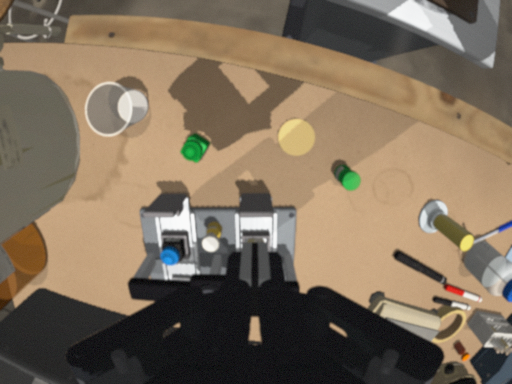

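```bash
cat >> h.py <<'E'
def wonz(c,u,v,z):
    T=np.array(c["camera_from_world"]); R=T[:3,:3]; o=-R.T@T[:3,3]
    x=(u-c["cx"]);y=(v-c["cy"]); r=np.hypot(x,y); th=r/c["fx"]
    d=R.T@np.array([np.sin(th)*x/r,np.sin(th)*y/r,np.cos(th)]); return o+d*(z-o[2])/d[2]
E
python3 - <<'E'
from h import *
a=cv2.imread("pics/w1.png")[180:300,120:310]
cv2.imwrite("pics/w1c.png",cv2.resize(a,None,fx=4,fy=4,interpolation=cv2.INTER_CUBIC))
E
```

```text
(no output)
```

View pics/w1c.png

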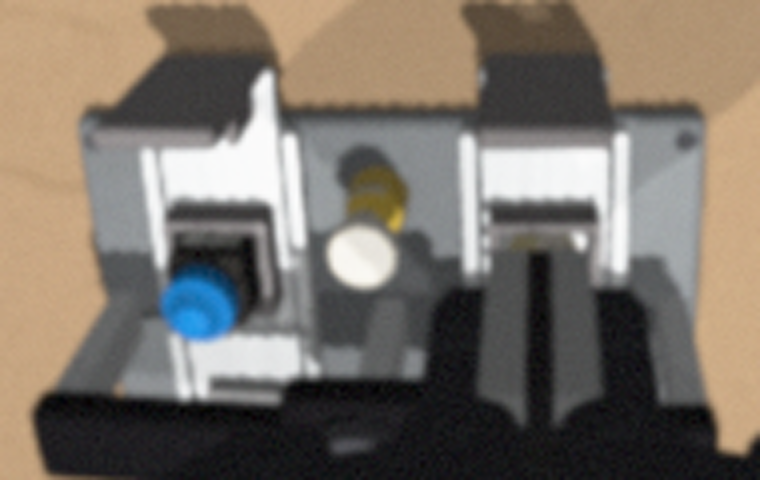

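Run:
```python
from h import *
c=np.load("w1.npy",allow_pickle=True).item()
f=lambda x,y:(120+x/4,180+y/4)
O=np.array([.583,-.229]); a=np.radians(12.5); ex=np.array([np.cos(a),np.sin(a)]); ey=np.array([-ex[1],ex[0]])
for n,x,y,z in[("tabL l",475,128,.092),("tabL r",613,128,.092),("tabR l",90,130,.092),("tabR r",215,135,.092),("baseR",703,110,.014),("baseL",83,112,.014),("spare",362,255,.066),("dropcap",195,310,.079)]:
    P=wonz(c,*f(x,y),z)[:2]; print(n,P.round(4),((P-O)@ex).round(4),((P-O)@ey).round(4))
```

```text
tabL l [ 0.4597 -0.2144] -0.1172 0.0409
tabL r [ 0.4512 -0.1749] -0.117 0.0813
tabR l [ 0.4865 -0.3307] -0.1162 -0.0784
tabR r [ 0.479  -0.2907] -0.1149 -0.0378
baseR [ 0.4667 -0.1326] -0.0927 0.1193
baseL [ 0.5174 -0.3599] -0.0923 -0.1136
spare [ 0.5231 -0.2418] -0.0613 0.0005
dropcap [ 0.5503 -0.2938] -0.0459 -0.0562
```

{"op": "play_rows", "data": {
  "targets": [
    {"delta_pos": [0,0.001,-0.2126],"delta_rot": [0,0,0],"claw": 0},
    {"delta_pos": [0,0.001,-0.2126],"delta_rot": [0,0,0],"claw": 0},
    {"delta_pos": [0,0.001,-0.2126],"delta_rot": [0,0,0],"claw": 0},
    {"delta_pos": [0,0.001,-0.2126],"delta_rot": [0,0,0],"claw": 0},
    {"delta_pos": [0,0.001,-0.2126],"delta_rot": [0,0,0],"claw": 0},
    {"delta_pos": [0,0.001,-0.2126],"delta_rot": [0,0,0],"claw": 0},
    {"delta_pos": [0,0.001,-0.2126],"delta_rot": [0,0,0],"claw": 0},
    {"delta_pos": [0,0.001,-0.2126],"delta_rot": [0,0,0],"claw": 0},
    {"delta_pos": [0,0.001,-0.2126],"delta_rot": [0,0,0],"claw": 0}
  ]
}}

```text
time: 3.4
eef_pos: [0.4134, -0.2054, 0.0894]
tcp_rot: [-0.078, 0.702, 0.075, 0.704]
contact_force: [0.5, -0.6, 1.3]
opening: -0.004
```

{"op": "play_rows", "data": {
  "targets": [
    {"delta_pos": [0.0098,0.0022,-0.004],"delta_rot": [0,0,0],"claw": 0},
    {"delta_pos": [0.0195,0.0043,-0.004],"delta_rot": [0,0,0],"claw": 0},
    {"delta_pos": [0.0244,0.0054,-0.004],"delta_rot": [0,0,0],"claw": 0},
    {"delta_pos": [0.0283,0.0063,-0.004],"delta_rot": [0,0,0],"claw": 0},
    {"delta_pos": [0.0322,0.0071,-0.004],"delta_rot": [0,0,0],"claw": 0},
    {"delta_pos": [0.0361,0.008,-0.004],"delta_rot": [0,0,0],"claw": 0},
    {"delta_pos": [0.04,0.0089,-0.004],"delta_rot": [0,0,0],"claw": 0},
    {"delta_pos": [0.0439,0.0097,-0.004],"delta_rot": [0,0,0],"claw": 0},
    {"delta_pos": [0.0478,0.0106,-0.004],"delta_rot": [0,0,0],"claw": 0},
    {"delta_pos": [0.0517,0.0114,-0.004],"delta_rot": [0,0,0],"claw": 0},
    {"delta_pos": [0.0556,0.0123,-0.004],"delta_rot": [0,0,0],"claw": 0},
    {"delta_pos": [0.0595,0.0132,-0.004],"delta_rot": [0,0,0],"claw": 0},
    {"delta_pos": [0.0634,0.014,-0.004],"delta_rot": [0,0,0],"claw": 0},
    {"delta_pos": [0.0673,0.0149,-0.004],"delta_rot": [0,0,0],"claw": 0},
    {"delta_pos": [0.0712,0.0158,-0.004],"delta_rot": [0,0,0],"claw": 0},
    {"delta_pos": [0.0751,0.0166,-0.004],"delta_rot": [0,0,0],"claw": 0},
    {"delta_pos": [0.0781,0.0173,-0.004],"delta_rot": [0,0,0],"claw": 0},
    {"delta_pos": [0.0781,0.0173,-0.004],"delta_rot": [0,0,0],"claw": 0}
  ]
}}

```text
time: 4.9
eef_pos: [0.4908, -0.1883, 0.0854]
tcp_rot: [-0.079, 0.703, 0.075, 0.703]
contact_force: [-5.9, -2.2, 5.0]
opening: -0.005
```

{"op": "play_rows", "data": {
  "targets": [
    {"delta_pos": [0.002,0.0004,0],"delta_rot": [0,0,0],"claw": 0},
    {"delta_pos": [0.004,0.0009,0],"delta_rot": [0,0,0],"claw": 0},
    {"delta_pos": [0.006,0.0013,0],"delta_rot": [0,0,0],"claw": 0},
    {"delta_pos": [0.006,0.0013,0],"delta_rot": [0,0,0],"claw": 0}
  ]
}}

```text
time: 5.23
eef_pos: [0.4957, -0.1872, 0.0854]
tcp_rot: [-0.079, 0.704, 0.076, 0.701]
contact_force: [-6.1, -1.3, 4.7]
opening: -0.003
```

Run:
```python
from h import *
s=ctrl.get_state(); print(s["eef_pos"],s["contact_force"])
a=ctrl.read_camera("scene")[175:260,250:365]; b=ctrl.read_camera("wrist")
cv2.imwrite("pics/in.png",np.hstack([cv2.resize(a,(400,296),interpolation=cv2.INTER_CUBIC),cv2.resize(b,(395,296))]))
```

```text
[ 0.49574801 -0.18716857  0.08537251] [-6.14959373 -1.28907181  4.67055367]
```

View pics/in.png

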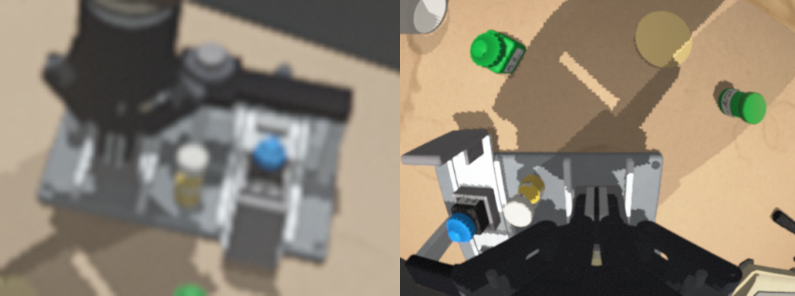

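The slide is following: the left tab now stands inside the base edge, and the vial is hidden by the gripper. The force is still only the spring's, so I keep pushing to the stop.

{"op": "play_rows", "data": {
  "targets": [
    {"delta_pos": [0.002,0.0004,0],"delta_rot": [0,0,0],"claw": 0},
    {"delta_pos": [0.004,0.0009,0],"delta_rot": [0,0,0],"claw": 0},
    {"delta_pos": [0.005,0.0011,0],"delta_rot": [0,0,0],"claw": 0},
    {"delta_pos": [0.005,0.0011,0],"delta_rot": [0,0,0],"claw": 0}
  ]
}}

```text
time: 5.67
eef_pos: [0.4971, -0.1869, 0.0854]
tcp_rot: [-0.079, 0.709, 0.077, 0.697]
contact_force: [-15.9, -5.5, 12.3]
opening: 0.004
```

{"op": "play_rows", "data": {
  "targets": [
    {"delta_pos": [0.002,0.0004,0],"delta_rot": [0,0,0],"claw": 0},
    {"delta_pos": [0.004,0.0009,0],"delta_rot": [0,0,0],"claw": 0},
    {"delta_pos": [0.004,0.0009,0],"delta_rot": [0,0,0],"claw": 0}
  ]
}}

```text
time: 5.92
eef_pos: [0.497, -0.1869, 0.0855]
tcp_rot: [-0.079, 0.713, 0.078, 0.692]
contact_force: [-17.4, -5.2, 12.0]
opening: -0.004
```

{"op": "play_rows", "data": {
  "targets": [
    {"delta_pos": [-0.004,-0.0009,0],"delta_rot": [0,0,0],"claw": 0},
    {"delta_pos": [-0.008,-0.0018,0],"delta_rot": [0,0,0],"claw": 0},
    {"delta_pos": [-0.012,-0.0027,0],"delta_rot": [0,0,0],"claw": 0},
    {"delta_pos": [-0.016,-0.0035,0],"delta_rot": [0,0,0],"claw": 0},
    {"delta_pos": [-0.02,-0.0044,0],"delta_rot": [0,0,0],"claw": 0},
    {"delta_pos": [-0.024,-0.0053,0],"delta_rot": [0,0,0],"claw": 0},
    {"delta_pos": [-0.03,-0.0066,0],"delta_rot": [0,0,0],"claw": 0},
    {"delta_pos": [-0.05,-0.011,0],"delta_rot": [0,0,0],"claw": 0},
    {"delta_pos": [-0.06,-0.0133,0],"delta_rot": [0,0,0],"claw": 0},
    {"delta_pos": [-0.06,-0.0133,0],"delta_rot": [0,0,0],"claw": 0},
    {"delta_pos": [-0.06,-0.0133,0.13],"delta_rot": [0,0,0],"claw": 0},
    {"delta_pos": [-0.06,-0.0133,0.13],"delta_rot": [0,0,0],"claw": 0},
    {"delta_pos": [-0.06,-0.0133,0.13],"delta_rot": [0,0,0],"claw": 0},
    {"delta_pos": [-0.06,-0.0133,0.13],"delta_rot": [0,0,0],"claw": 0},
    {"delta_pos": [-0.06,-0.0133,0.13],"delta_rot": [0,0,0],"claw": 0}
  ]
}}

```text
time: 7.17
eef_pos: [0.4395, -0.2015, 0.2199]
tcp_rot: [-0.082, 0.711, 0.076, 0.695]
contact_force: [-0.4, 0.4, -1.4]
opening: -0.002
```

Run:
```python
from h import *
from scipy.spatial.transform import Rotation as R
s=ctrl.get_state(); print(s["eef_pos"],s["contact_force"],s["qpos"]);r=R.from_quat(s["tcp_rot"])
a=np.radians(12.5);Y=np.array([-np.sin(a),np.cos(a),0]);X=np.array([0,0,-1.]);G=np.c_[X,Y,np.cross(X,Y)]
print((R.from_matrix(G)*r.inv()).as_rotvec()/np.pi)
c=ctrl.calibration("wrist"); np.save("w2.npy",c,allow_pickle=True)
b=ctrl.read_camera("wrist"); t=ctrl.read_camera("top"); cv2.imwrite("pics/w2.png",b); cv2.imwrite("pics/top2.png",t)
cv2.imwrite("pics/lat.png",np.hstack([cv2.resize(t[135:220,250:365],(400,296),interpolation=cv2.INTER_CUBIC),cv2.resize(b[170:300,120:295],(398,296),interpolation=cv2.INTER_CUBIC)]))
```

```text
[ 0.43947436 -0.20147365  0.21994216] [-0.38026974  0.35257089 -1.37152607] [-0.63018481 -0.10260306  2.06355264 -0.02253098  1.19179887 -2.4158008 ]
[ 0.00328991 -0.00678093 -0.00162547]
```

View pics/lat.png

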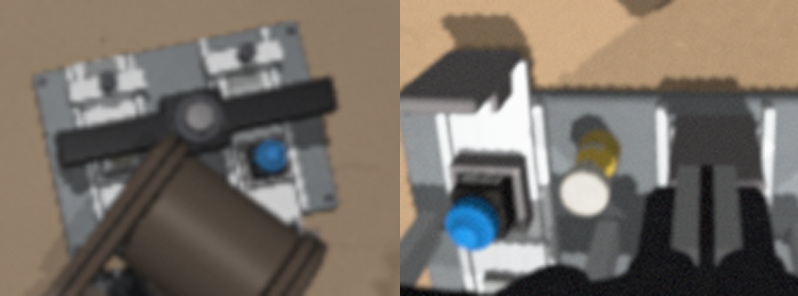

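Run:
```python
from h import *
c=np.load("w2.npy",allow_pickle=True).item()
O=np.array([.583,-.229]); a=np.radians(12.5); ex=np.array([np.cos(a),np.sin(a)]); ey=np.array([-ex[1],ex[0]])
f=lambda x,y:(120+(x-400)/2.274,170+y/2.277)
for n,x,y,z in[("tabL",671,180,.092),("tabL",755,180,.092),("tabR",490,104,.092),("spare",584,192,.066)]:
    P=wonz(c,*f(x,y),z)[:2]; print(n,((P-O)@ex).round(4),((P-O)@ey).round(4))
```

```text
tabL -0.084 0.0427
tabL -0.0842 0.0773
tabR -0.1164 -0.031
spare -0.0631 0.0005
```

Left tab at loader x = -0.084 m gives a travel of about 33 mm, within measurement error of the 35 mm latch. The right tab is unmoved at -0.116. Next is the key, at world (0.573, -0.231).

{"op": "play_rows", "data": {
  "targets": [
    {"delta_pos": [0,0,0.025],"delta_rot": [0.0033,-0.0068,-0.0016],"claw": 0},
    {"delta_pos": [0.1337,-0.0297,0.025],"delta_rot": [0.0033,-0.0068,-0.0016],"claw": 0},
    {"delta_pos": [0.1337,-0.0297,0.025],"delta_rot": [0.0033,-0.0068,-0.0016],"claw": 0},
    {"delta_pos": [0.1337,-0.0297,0.025],"delta_rot": [0.0033,-0.0068,-0.0016],"claw": 0},
    {"delta_pos": [0.1337,-0.0297,0.025],"delta_rot": [0.0033,-0.0068,-0.0016],"claw": 0},
    {"delta_pos": [0.1337,-0.0297,0.025],"delta_rot": [0.0033,-0.0068,-0.0016],"claw": 0},
    {"delta_pos": [0.1337,-0.0297,-0.02],"delta_rot": [0.0033,-0.0068,-0.0016],"claw": 0},
    {"delta_pos": [0.1337,-0.0297,-0.05],"delta_rot": [0.0033,-0.0068,-0.0016],"claw": 0},
    {"delta_pos": [0.1337,-0.0297,-0.05],"delta_rot": [0.0033,-0.0068,-0.0016],"claw": 0},
    {"delta_pos": [0.1337,-0.0297,-0.05],"delta_rot": [0.0033,-0.0068,-0.0016],"claw": 0}
  ]
}}

```text
time: 8.1
eef_pos: [0.5681, -0.2281, 0.1612]
tcp_rot: [-0.073, 0.708, 0.081, 0.698]
contact_force: [0.5, 0.3, 0.3]
opening: -0.004
```

Run:
```python
from h import *
s=ctrl.get_state(); print(s["eef_pos"],s["contact_force"])
p=s["eef_pos"]
print(proj("scene",[p[0],p[1],p[2]-.025]),proj("scene",[.5732,-.2312,.13]))
a=ctrl.read_camera("scene")[165:250,250:365]; b=ctrl.read_camera("wrist")[180:340,150:365]
cv2.imwrite("pics/key.png",np.hstack([cv2.resize(a,(400,296),interpolation=cv2.INTER_CUBIC),cv2.resize(b,(398,296),interpolation=cv2.INTER_CUBIC)]))
```

```text
[ 0.56806187 -0.22812883  0.16117631] [0.52970909 0.28386282 0.28122292]
[309.15618006 188.83150502] [310.63669459 189.63889012]
```

View pics/key.png

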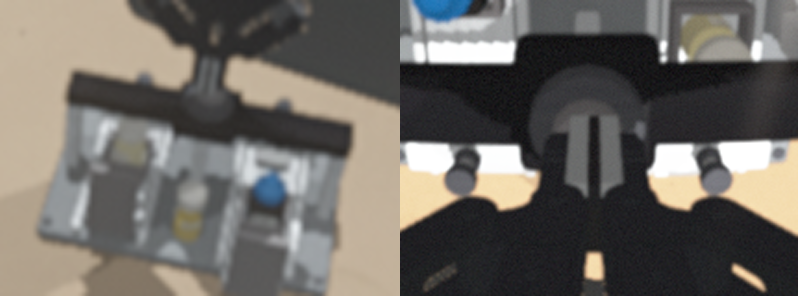

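The tips stand over the key, about 5 mm short of its centre. The vial is seated in the pushed-in left slide. Next I centre and press.

{"op": "play_rows", "data": {
  "targets": [
    {"delta_pos": [0.005,-0.003,0],"delta_rot": [0,0,0],"claw": 0},
    {"delta_pos": [0.005,-0.003,-0.003],"delta_rot": [0,0,0],"claw": 0},
    {"delta_pos": [0.005,-0.003,-0.007],"delta_rot": [0,0,0],"claw": 0},
    {"delta_pos": [0.005,-0.003,-0.01],"delta_rot": [0,0,0],"claw": 0},
    {"delta_pos": [0.005,-0.003,-0.012],"delta_rot": [0,0,0],"claw": 0},
    {"delta_pos": [0.005,-0.003,-0.013],"delta_rot": [0,0,0],"claw": 0},
    {"delta_pos": [0.005,-0.003,-0.013],"delta_rot": [0,0,0],"claw": 0}
  ]
}}

```text
time: 8.78
eef_pos: [0.5758, -0.2328, 0.1533]
tcp_rot: [-0.075, 0.705, 0.079, 0.701]
contact_force: [-0.7, 0.7, 3.3]
opening: 0.0
```

{"op": "play_rows", "data": {
  "targets": [
    {"delta_pos": [-0.002,0.001,-0.003],"delta_rot": [0,0,0],"claw": 0},
    {"delta_pos": [-0.002,0.001,-0.006],"delta_rot": [0,0,0],"claw": 0},
    {"delta_pos": [-0.002,0.001,-0.008],"delta_rot": [0,0,0],"claw": 0},
    {"delta_pos": [-0.002,0.001,-0.008],"delta_rot": [0,0,0],"claw": 0}
  ]
}}

```text
time: 9.12
eef_pos: [0.575, -0.2325, 0.1489]
tcp_rot: [-0.076, 0.704, 0.079, 0.701]
contact_force: [-1.7, 1.6, 14.0]
opening: -0.003
```

{"op": "play_rows", "data": {
  "targets": [
    {"delta_pos": [0,0,-0.003],"delta_rot": [0,0,0],"claw": 0},
    {"delta_pos": [0,0,-0.005],"delta_rot": [0,0,0],"claw": 0},
    {"delta_pos": [0,0,-0.005],"delta_rot": [0,0,0],"claw": 0}
  ]
}}

```text
time: 9.37
eef_pos: [0.5752, -0.2326, 0.1488]
tcp_rot: [-0.076, 0.705, 0.079, 0.701]
contact_force: [-8.3, 3.7, 20.3]
opening: -0.0
```

The key is at its hard stop: z stays at 0.149 while the force rises to 20 N. Now I lift off and move clear.

{"op": "play_rows", "data": {
  "targets": [
    {"delta_pos": [0,0,0.01],"delta_rot": [0,0,0],"claw": 0},
    {"delta_pos": [0,0,0.05],"delta_rot": [0,0,0],"claw": 0},
    {"delta_pos": [0,0,0.15],"delta_rot": [0,0,0],"claw": 0},
    {"delta_pos": [0,0,0.15],"delta_rot": [0,0,0],"claw": 0},
    {"delta_pos": [0,0,0.15],"delta_rot": [0,0,0],"claw": 0},
    {"delta_pos": [-0.05,0.2,0.22],"delta_rot": [0,0,0],"claw": 0},
    {"delta_pos": [-0.05,0.2,0.22],"delta_rot": [0,0,0],"claw": 0},
    {"delta_pos": [-0.05,0.2,0.22],"delta_rot": [0,0,0],"claw": 0},
    {"delta_pos": [-0.05,0.2,0.22],"delta_rot": [0,0,0],"claw": 0},
    {"delta_pos": [-0.05,0.2,0.22],"delta_rot": [0,0,0],"claw": 0},
    {"delta_pos": [-0.05,0.2,0.22],"delta_rot": [0,0,0],"claw": 0},
    {"delta_pos": [-0.05,0.2,0.22],"delta_rot": [0,0,0],"claw": 0},
    {"delta_pos": [-0.05,0.2,0.22],"delta_rot": [0,0,0],"claw": 0}
  ]
}}

```text
time: 10.45
eef_pos: [0.525, -0.0325, 0.3681]
tcp_rot: [-0.076, 0.705, 0.079, 0.7]
contact_force: [-0.1, -0.2, -0.7]
opening: -0.001
```

Run:
```python
from h import *
s=ctrl.get_state(); print(s["eef_pos"],s["contact_force"])
a=ctrl.read_camera("scene")[175:260,250:365]; b=ctrl.read_camera("top")[135:220,250:365]
cv2.imwrite("pics/end.png",np.hstack([cv2.resize(i,(400,296),interpolation=cv2.INTER_CUBIC) for i in(a,b)]))
```

```text
[ 0.52495147 -0.03248497  0.36807327] [-0.13711561 -0.23556986 -0.70454119]
```

View pics/end.png

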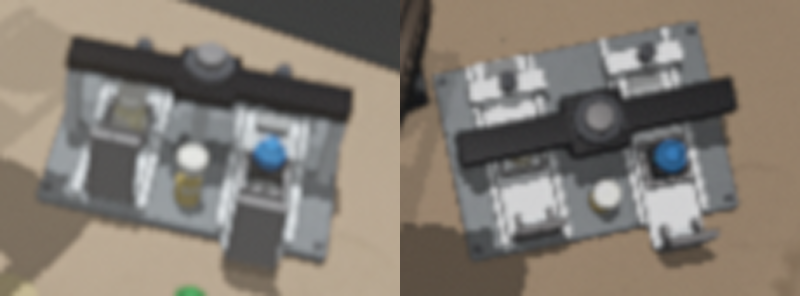

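The left slide is latched in with the vial under the bar. The right slide is fully out with the dropper upright, the key is up, and the spare vial is in place.

```bash
python3 -c "
from plant import ctrl; print(ctrl.sign_off())"
```

```text
the job is handed in; nothing more can be done
None
```

I pushed the left slide, which carries the round vial with the white lid, fully in and released it, and it latched at mid position. I then pressed the read key down to its stop and let it go, and handed the job in at about 10.5 s of the 45 s allowed. The hand-in gave no verdict.

- **Push:** at the end stop the tool stopped moving while the force rose from about 6 N to 17 N.
- **Latch:** after release, the wrist camera put the left tab at about 33 mm of travel. That is just inside the 32–38 mm window and 2 mm off the nominal 35 mm, which is within the calibration error. The right tab measured unmoved.
- **Key:** pressing, the height stopped changing at 0.149 m, where full travel was expected, while the force rose to 20 N. The last picture shows the key up again.
- **Other checks:** the last picture shows the dropper upright in its pocket, the spare vial in place and the robot clear. The vial was mostly hidden under the bar, so I could not measure that it is upright and centred. I did not re-check the other bystanders, but the gripper kept clear of them.

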